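# Lock the index disc with its bar

### The job

Lock the small index head on the bench: push the peg on its steel disc round until the disc's one deep slot faces the locking bar, then push the bar by its upright plate into the slot until the plate rests against the end of the guide. Only push with the fingertips: pick nothing up, leave the four loose things beside it (puck, loupe, objective, stop block) where they are, and finish with the arm clear.

Things in the scene. Friction and masses are not known exactly. Their poses are not given: they have to be found in the camera images.
- disc_centre (a point): On the vertical axis of the disc, at its top face, 26 mm above the bench; fixed to the index head's base. x points from the axis along the guide towards the bar's plate, z up. Base: dark flat plate 8 mm thick, round (radius 68 mm) under the disc, with a tongue 64 mm wide along +x to 178 mm from the axis; fixed to the bench, at another place and yaw each time.
- lock_disc (a joint): Angle of the disc in rad, counter-clockwise positive from above; at 0 and at 2 pi the deep slot faces the bar. Bare steel disc, radius 60 mm, 10 to 26 mm above the bench; turns right round either way, stays where it is left (0.06 N m friction: 1 to 2 N at the peg). A low dark hub on its middle, radius 17 mm, ends 33 mm above the bench.
- slot_mouth (a point): Middle of the deep slot's mouth on the rim, 60 mm from the axis, 18 mm above the bench; turns with the disc. The slot is 24 mm deep radially, 19 mm wide, right through the disc's thickness, flared to 27 mm at the rim. Two shallow notches of the same width, only 8 mm deep, lie 100 degrees to either side of it; the bar does not go home in these.
- peg_top (a point): Top centre of the disc's dark upright drive peg: 12 mm diameter (16 mm at its 5 mm foot collar), 36 mm tall above the disc's top face, its top 62 mm above the bench, 44 mm from the disc's axis, diametrically opposite the deep slot; turns with the disc.
- guide_end (a point): Middle of the guide's end face, 116 mm from the disc's axis along +x of disc_centre, 18 mm above the bench; same axes. The guide is a bright covered channel from 66 to 116 mm from the axis, 40 mm wide, its top with screw heads 33 mm above the bench. Beyond it the bar lies on a bed strip 18 mm wide, 12 mm above the bench, up to 176 mm from the axis.
- bar_plate (a point): Middle of the rear face (to be pushed; it faces away from the disc) of the upright plate on the bar's end: 36 mm wide, 8 mm thick, 12 to 52 mm above the bench, this point at 32 mm. The bar slides loosely in the guide (about 1 N). Home: the plate's front touches the guide's end, this point 124 mm from the disc's axis. It starts 32 to 48 mm out from home.
- bar_tip (a point): Tip of the bar's tapered nose. The bar is 14 mm wide, 12 mm tall, 77 mm long from nose to plate; its nose narrows to 8 mm over the last 6 mm. At home the tip is 39 mm from the disc's axis, 21 mm inside the rim.
- puck: Bystander: loose round black mounted section, 30 mm diameter, 21 mm tall; origin under its centre. Leave it.
- loupe: Bystander: loose black eye loupe, 35 mm diameter, 30 mm tall; origin under its centre. Leave it.
- objective: Bystander: loose white and black microscope objective standing upright, 26 mm diameter, 46 mm tall; origin under its centre. Leave it.
- stop_block: Bystander: loose dark block 30 x 50 x 22 mm with two screw heads; origin under its centre. Leave it.
There are look-alikes about, which are no part of the job. What is shaped like the part that bears bar_plate but green or pink is not meant.

How it is judged:
On the way, in this order (a step that is already met when the one before it is completed fails the run):
1. the deep slot faces the bar (its mouth within 9 mm of the bar's line) while the bar's tip is still outside the disc (y of slot_mouth in the frame of disc_centre between -0.009 and 0.009 m and x of slot_mouth in the frame of disc_centre above 0.05 m and x of bar_tip in the frame of disc_centre above 0.058 m), for 0.2 s.
2. the bar is pushed home: its plate within 3 mm of the guide's end (x of bar_plate in the frame of guide_end below 0.011 m and x of slot_mouth in the frame of disc_centre above 0.05 m), for 0.2 s.
At the end, for the whole second after the job is handed in: The deep slot faces the bar, the bar lies in it with its plate within 3 mm of the guide's end, the disc is at rest, and the four loose bystanders are within 15 mm of where they stood (x of bar_plate in the frame of guide_end below 0.011 m and x of bar_tip in the frame of disc_centre below 0.0425 m and y of bar_tip in the frame of disc_centre between -0.004 and 0.004 m and x of slot_mouth in the frame of disc_centre above 0.055 m and y of slot_mouth in the frame of disc_centre between -0.006 and 0.006 m and velocity of joint lock_disc between -0.05 and 0.05 rad/s and distance of each of puck, loupe, objective, stop_block from where it was at the start of the episode below 0.015 m); the robot touches nothing.
It fails at once if the bar is lifted more than 10 mm out of its bed (z of bar_tip in the frame of disc_centre above 0.002 m).
It fails at once if the bar's plate is lifted more than 10 mm (height (world z) of bar_plate above 0.042 m).
It fails at once if a bystander is lifted or moved more than 15 mm (distance of any of puck, loupe, objective, stop_block from where it was at the start of the episode above 0.015 m).
It also fails if it takes over 61 s, if anything falls off the work surface, if the arm or the gripper's body presses on something with over 40 N, if the wrist force passes 120 N, or if a joint passes its speed limit or range.

### The arm

A 7-joint arm with a two-finger parallel gripper is mounted at the origin on a cart in front of the work surface, level with it; the furniture and walls round the work are solid. World frame = base frame: x ahead of the robot, y to its left, z up, the work surface at z = 0. Lengths are in m, angles in rad, forces in N, time in s.
With the tool pointing down it reaches from about 0.4 to 0.925 m from the base axis. Payload 4.1 kg.
Tool frame: the origin (TCP) lies between the finger pads; the fingertips stand 8 mm ahead of it and the grasp point (between the pads) lies 11 mm behind it; z points along the fingers, y is the line along which they close (so a half turn about z gives the same grasp; the last joint's range is limited). The gripper opens to 85 mm and grips with 20 to 120 N. Pads are 22 mm wide; open, the fingers measure 114 mm over their backs; the gripper's body (76 mm by 85 mm) begins 54 mm behind the grasp point. The pads swing forward as they close: fully open they stand 13 mm farther back than shut.
Start: joints at [-1.271, 0.398, 0.045, 1.537, -0.019, 1.207, -0.051], TCP at [0.252, 0.599, 0.239] pointing down, gripper open.
Joint ranges: [-2.82, 2.82], [-0.49, 2.23], [-1.37, 1.46], [0, 2.46], [-1.36, 4.5], [0.23, 2], [-2.94, 2.94]. Speed limits (rad/s): [2.57, 2.57, 3.14, 3.14, 3.14, 3.14, 3.14].

### API

Orientations are given as a unit quaternion [x, y, z, w].
In Python, from rig import robot, optics, order gives the robot as it stands. Calls block until the motion is done:
- robot.goto(position, orientation): joint-space move of the TCP to a pose.
- robot.move_linear(position, rot=None, rate=0.15, f_stop=None): straight line of the TCP; rot=None keeps the orientation; rate is the mean speed in m/s. With f_stop (N) it stops when the force on the tool has changed by that much, and returns True; else False.
- robot.set_joints(angles): joint-space move.
- robot.grip(opening, f_grip=None): finger opening in m; f_grip is the grip in N (None keeps the last); returns when the fingers have stopped.
- robot.hold(seconds).
- robot.solve_ik(position, orientation): joint angles nearest the present ones, or None.
- optics.get_image(name): name is "scene" or "top" or "wrist"; returns (picture, depth): 400x640x3 uint8, red, green, blue; 400x640 float32, m along the optical axis (not along the pixel's ray), 0 where there is no reading.
- optics.camera_model(name): a dict with "K" (3x3 intrinsics, pixels), "extrinsics" (4x4, takes a point from world to camera coordinates). Camera axes: x right, y up, looking along -z (the intrinsics and any distortion apply to the point x, -y, -z); pixel columns grow to the right and rows downward; lengths in m; the calibration is good to about 2 mm. A picture is of the moment at which its call begins: read the wrist's pose just before it. camera_model takes no time and is no camera call; for the wrist camera it gives the pose at the moment of the call.
A pose or a line that the arm cannot do raises robot.MotionError and nothing moves.
- order.close_job(): hands the job in; it is judged then, once.
Trained networks look in the newest picture that a camera, given by its name, has taken for a name from the list of things; names that differ only in an ending like _2 or _b are one class to them, and where a whole thing is asked for, a point or a joint stands for the part that bears it (a point fixed in the world has none). Each returns a list of dicts, best first, with "score" (0 to 1); they miss things now and then, are a little off and sometimes report something else, mostly with a low value. They report only what shows in the picture. A call takes as long as a camera call. They do not tell look-alikes from the thing itself.
- optics.masks_of(thing, camera): "mask" (400x640 bool, what is visible of it) and "pixel" ([column, row] in pixels, amid what is visible of it).
Readings, each from a call of its own:
- robot.current_time(): time.
- robot.current_joint_pos(): joint angles.
- robot.current_qvel(): joint speeds.
- robot.current_joint_torque(): joint torques, N m.
- robot.current_ee_pos(): TCP position.
- robot.current_tcp_rot(): TCP orientation.
- robot.current_contact_force(): force on the tool from outside, world axes, zero at the start.
- robot.current_ft_torque(): the same for the moment, N m.
- robot.current_finger_gap(): finger opening in m.
- robot.current_gripper_force(): force on a finger pad.
Only numpy, scipy, OpenCV 4.12 (cv2) and the standard library are available. Lean on these libraries where they do the work, as an engineer would, in place of code of your own. Each camera call takes 0.05 s, during which the arm holds its last target. There are 200 camera calls.

## Working session

There is one attempt and no reset: what is moved stays moved. The work goes in short steps, each a Python script; the robot and the scene stay as the last script left them, time stands still between calls to the robot, and variables do not carry over. Pictures are saved under pics/ and viewed, at most 10 in all, crops included, and the job is handed in when it is done.

```bash
mkdir -p pics; ls; cat > h.py <<'E'
import numpy as np, cv2
from rig import robot, optics, order
def cloud(name, d, cm):
    K=np.array(cm["K"]);E=np.array(cm["extrinsics"])
    v,u=np.mgrid[:d.shape[0],:d.shape[1]]
    p=np.stack([(u-K[0,2])/K[0,0]*d,-(v-K[1,2])/K[1,1]*d,-d],-1)
    return (p-E[:3,3])@E[:3,:3]   # R^T (p-t)
def snap(name):
    cm=optics.camera_model(name); im,d=optics.get_image(name)
    return im,d,cloud(name,d,cm)
E
python3 - <<'E'
from h import *
for n in("scene","top"):
    im,d,P=snap(n); cv2.imwrite(f"pics/{n}.png",im[:,:,::-1]); np.save(n+"P.npy",P); np.save(n+"d.npy",d)
    print(n,{k:np.array(v).round(3).tolist() for k,v in optics.camera_model(n).items()})
    for t in("bar_plate","lock_disc","peg_top","bar_tip","puck","loupe","objective","stop_block"):
        for m in optics.masks_of(t,n):
            k=m["mask"]&(d>0); print(t,round(m["score"],2),np.round(m["pixel"]),k.sum(),np.median(P[k],0).round(3) if k.any() else None)
print(robot.current_time(),robot.current_tcp_rot())
E
```

```text
pics
scene {'K': [[432.845, 0.0, 319.282], [0.0, 432.845, 195.739], [0.0, 0.0, 1.0]], 'extrinsics': [[0.747, -0.664, 0.021, -0.458], [0.293, 0.357, 0.887, -0.221], [-0.597, -0.657, 0.461, -0.532], [0.0, 0.0, 0.0, 1.0]]}
bar_plate 0.77 [330. 235.] 441 [ 0.538 -0.122  0.031]
bar_plate 0.77 [404. 221.] 318 [ 0.717 -0.14   0.011]
bar_plate 0.63 [398. 273.] 654 [ 0.558 -0.246  0.017]
lock_disc 0.83 [288. 205.] 1508 [0.554 0.027 0.025]
peg_top 0.78 [286. 210.] 1457 [0.551 0.027 0.025]
peg_top 0.21 [367. 242.] 433 [ 0.6   -0.142  0.019]
bar_tip 0.87 [409. 219.] 387 [ 0.719 -0.14   0.011]
bar_tip 0.66 [400. 272.] 605 [ 0.557 -0.247  0.018]
bar_tip 0.62 [331. 239.] 469 [ 0.539 -0.121  0.03 ]
puck 0.49 [348. 220.] 200 [ 0.619 -0.074  0.018]
loupe 0.61 [286. 185.] 176 [0.627 0.128 0.02 ]
objective 0.71 [339. 202.] 228 [ 0.654 -0.015  0.027]
stop_block 0.93 [366. 240.] 430 [ 0.6   -0.141  0.019]
top {'K': [[395.738, 0.0, 316.162], [0.0, 395.738, 200.9], [0.0, 0.0, 1.0]], 'extrinsics': [[0.006, -1.0, 0.005, -0.033], [0.989, 0.006, 0.151, -0.612], [-0.151, 0.004, 0.989, -0.87], [0.0, 0.0, 0.0, 1.0]]}
bar_plate 0.81 [400. 217.] 303 [ 0.584 -0.233  0.012]
bar_plate 0.68 [350. 229.] 171 [ 0.544 -0.107  0.025]
bar_plate 0.65 [357. 155.] 334 [ 0.722 -0.134  0.012]
lock_disc 0.6 [287. 222.] 1941 [0.566 0.039 0.026]
lock_disc 0.22 [350. 232.] 177 [ 0.544 -0.109  0.025]
peg_top 0.84 [287. 227.] 1864 [0.566 0.038 0.026]
bar_tip 0.62 [360. 159.] 284 [ 0.721 -0.136  0.012]
bar_tip 0.56 [402. 211.] 215 [ 0.586 -0.233  0.012]
bar_tip 0.48 [347. 230.] 197 [ 0.544 -0.107  0.025]
puck 0.48 [333. 195.] 100 [ 0.625 -0.065  0.021]
puck 0.35 [295. 226.] 3563 [0.559 0.017 0.025]
objective 0.41 [306. 179.] 86 [ 0.658 -0.008  0.04 ]
stop_block 0.54 [348. 231.] 215 [ 0.544 -0.109  0.025]
stop_block 0.5 [360. 203.] 288 [ 0.611 -0.134  0.019]
0.9 [1.98056506e-01 9.80190598e-01 1.11297488e-04 2.38183264e-05]
```

```bash
python3 - <<'E'
import cv2
a=cv2.imread("pics/top.png")[110:290,220:460]; cv2.imwrite("pics/topc.png",cv2.resize(a,None,fx=3.3,fy=3.3,interpolation=cv2.INTER_CUBIC))
a=cv2.imread("pics/scene.png")[140:320,220:460]; cv2.imwrite("pics/scenec.png",cv2.resize(a,None,fx=3.3,fy=3.3,interpolation=cv2.INTER_CUBIC))
E
```

```text
(no output)
```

View pics/topc.png

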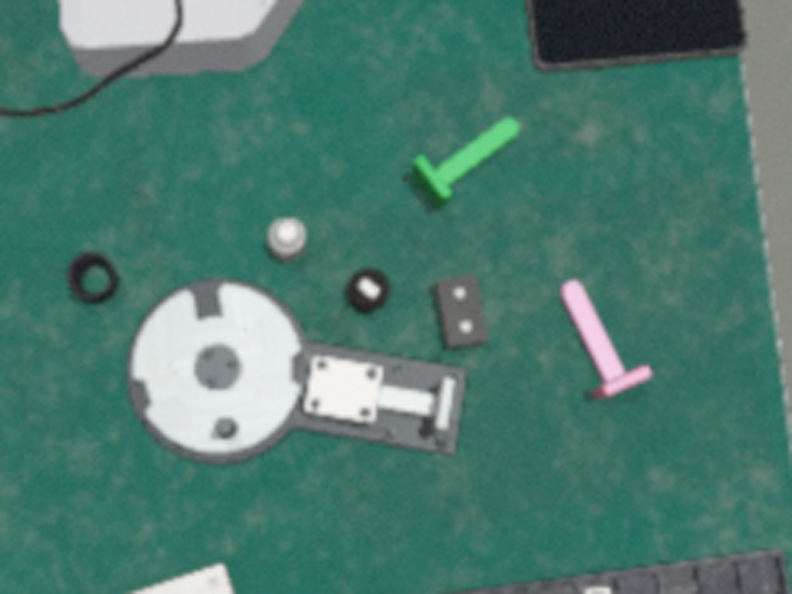

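View pics/scenec.png

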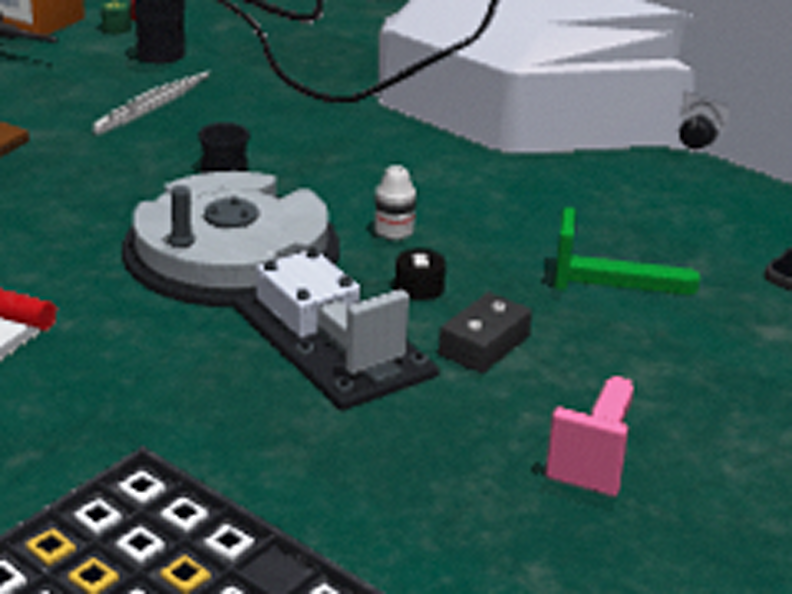

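The real bar is the bare steel one, with its plate at crop (445,405) in top and (380,330) in scene. It sits in the white guide next to the disc. The look-alikes are green, with its plate at (432,178) in top, and pink, at (627,382). The deep slot is at (207,298), the peg at (226,428), and a shallow notch faces the bar at (299,367). Next I'll take a closer wrist view.

```bash
python3 - <<'E'
from h import *
from scipy.optimize import least_squares
P=np.load("topP.npy"); 
k=(abs(P[...,2]-.026)<.004)&(np.hypot(P[...,0]-.56,P[...,1]-.035)<.075)
q=P[k]; print(k.sum(), q.min(0),q.max(0))
cm=optics.camera_model("wrist"); E=np.array(cm["extrinsics"]); C=-E[:3,:3].T@E[:3,3]
print(C,-E[2,:3],robot.current_ee_pos())
robot.goto([.50,-.02,.30],robot.current_tcp_rot())
cm=optics.camera_model("wrist");print(np.array(cm["K"]));E=np.array(cm["extrinsics"]); C=-E[:3,:3].T@E[:3,3];print(C,-E[2,:3])
im,d,P=snap("wrist");cv2.imwrite("pics/w1.png",im[:,:,::-1]);np.save("wP.npy",P);print(robot.current_ee_pos(),robot.current_time())
E
```

```text
1802 [ 0.5082122  -0.03890068  0.0220161 ] [0.6266027  0.10012411 0.02998641]
[0.18907961 0.62524857 0.37268077] [ 0.24860555 -0.10449188 -0.96295209] [0.25238687 0.59904877 0.23939758]
[[318.98725294   0.         320.15443131]
 [  0.         318.98725294 198.97501584]
 [  0.           0.           1.        ]]
[0.43686058 0.00728526 0.43320392] [ 0.24869569 -0.10384963 -0.96299829]
[ 0.50021568 -0.01886225  0.29988531] 3.3333
```

View pics/w1.png

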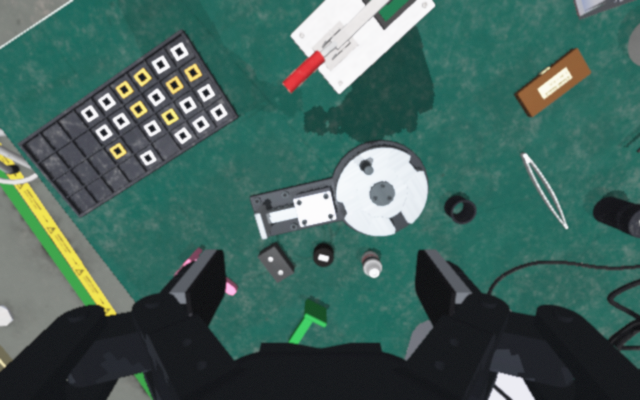

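```bash
cat >> h.py <<'E'
from scipy.optimize import least_squares
X0,Y0,S=.45,.12,2000.   # ortho: row=(.67-x)*S, col=(Y0-y)*S
def ortho(im,cm,z,w=700,h=460):
    K=np.array(cm["K"]);E=np.array(cm["extrinsics"])
    r,c=np.mgrid[:h,:w]; p=np.stack([.67-r/S,Y0-c/S,np.full(r.shape,z)],-1)@E[:3,:3].T+E[:3,3]
    u=K[0,0]*p[...,0]/-p[...,2]+K[0,2]; v=-K[1,1]*p[...,1]/-p[...,2]+K[1,2]
    return cv2.remap(im,u.astype(np.float32),v.astype(np.float32),cv2.INTER_LINEAR)
def xy(c,r): return np.array([.67-r/S,Y0-c/S])
def samp(o,p): return cv2.remap(o,((Y0-p[...,1])*S).astype(np.float32),((.67-p[...,0])*S).astype(np.float32),cv2.INTER_LINEAR)
def fitdisc(o,c=(.563,.036)):
    g=o.max(2); m=((g>130)&(o.min(2)>100)).astype(np.uint8)
    r,cc=np.nonzero(m); w=np.stack([.67-r/S,Y0-cc/S],-1); 
    th=np.radians(np.arange(0,360,1)); c=np.array(c)
    for _ in range(4):   # radial edge search bright->dark near rim
        rr=np.arange(.05,.07,.00025); q=c+rr[None,:,None]*np.stack([np.cos(th),np.sin(th)],-1)[:,None]
        s=samp(m.astype(np.float32),q); has=s[:,:12].mean(1)>.9
        e=np.array([rr[np.argmax(a<.5)] if (a<.5).any() else np.nan for a in s]); ok=has&~np.isnan(e)
        pts=c+e[ok,None]*np.stack([np.cos(th),np.sin(th)],-1)[ok]
        f=least_squares(lambda v:np.hypot(*(pts-v[:2]).T)-.060,[*c],loss="soft_l1",f_scale=.001); c=f.x
    return c,np.median(abs(f.fun)),ok.sum(),m
def slots(m,c):
    th=np.radians(np.arange(0,360,.5)); d=np.stack([np.cos(th),np.sin(th)],-1)
    out={}
    for R in(.044,.056):
        s=samp(m.astype(np.float32),c+R*d)<.5
        n,l=cv2.connectedComponents(np.tile(s.astype(np.uint8),2)[None]); segs=[]
        for i in range(1,n):
            a=np.nonzero(l[0]==i)[0]
            if len(a)>6 and a[0]>0 and a[0]<720: segs.append((round(a.mean()/2%360,1),len(a)/2))
        out[R]=segs
    return out
E
python3 - <<'E'
from h import *
for n in("wrist","top"):
    cm=optics.camera_model(n); im,d=optics.get_image(n); o=ortho(im,cm,.026)
    c,res,k,m=fitdisc(o); print(n,c.round(4),res,k,slots(m,c))
    P=cloud(n,d,cm); cv2.imwrite(f"pics/o_{n}.png",o[:,:,::-1])
    near=lambda lo,hi,x,y,r:P[(P[...,2]>lo)&(P[...,2]<hi)&(np.hypot(P[...,0]-x,P[...,1]-y)<r)]
    q=near(.04,.06,.54,-.11,.04); print("plate",len(q),q.mean(0).round(4))
    q=near(.045,.07,c[0],c[1],.06); print("pegtop",len(q),q.mean(0).round(4) if len(q) else 0)
    # guide top white, plane .033
    o2=ortho(im,cm,.033); g=((o2.min(2)>165)).astype(np.uint8); 
    r,cc=np.nonzero(g); w=np.stack([.67-r/S,Y0-cc/S],-1); w=w[np.hypot(*(w-[.548,-.053]).T)<.035]; u=np.linalg.eigh(np.cov(w.T)) ; print("guide",len(w)/S/S*1e6,w.mean(0),u[0],cv2.minAreaRect((w*1e3).astype(np.float32)))
    e=w.mean(0)-c; print("dir",np.degrees(np.arctan2(e[1],e[0])),np.hypot(*e))
a=np.vstack([cv2.imread("pics/o_wrist.png")[60:430,40:620]]);cv2.imwrite("pics/ow.png",a)
E
```

```text
Traceback (most recent call last):
  File "h.py", line 36, in slots
    n,l=cv2.connectedComponents(np.tile(s.astype(np.uint8),2)[None]); segs=[]
        ~~~~~~~~~~~~~~~~~~~~~~~^^^^^^^^^^^^^^^^^^^^^^^^^^^^^^^^^^^^^
cv2.error: OpenCV(4.12.0) /io/opencv/modules/imgproc/src/connectedcomponents.cpp:5623: error: (-215:Assertion failed) L.channels() == 1 && I.channels() == 1 in function 'connectedComponents_sub1'
```

```bash
sed -i 's/c+R\*d)<.5/c+R*d).ravel()<.5/' h.py
cat > see.py <<'E'
from h import *
def see(names=("wrist","top"),tag=""):
  for n in names:
    cm=optics.camera_model(n); im,d=optics.get_image(n); o=ortho(im,cm,.026)
    c,res,k,m=fitdisc(o); print(n,c.round(4),round(res,5),k,slots(m,c))
    P=cloud(n,d,cm); cv2.imwrite(f"pics/o{tag}_{n}.png",o[60:430,40:620,::-1])
    near=lambda lo,hi,x,y,r:P[(P[...,2]>lo)&(P[...,2]<hi)&(np.hypot(P[...,0]-x,P[...,1]-y)<r)]
    q=near(.04,.06,.54,-.11,.04)
    if len(q): print("plate",len(q),q.mean(0).round(4),q.max(0).round(3))
    q=near(.045,.07,c[0],c[1],.06); print("pegtop",len(q),q.mean(0).round(4) if len(q) else 0)
    o2=ortho(im,cm,.033); g=((o2.min(2)>165)).astype(np.uint8)
    r,cc=np.nonzero(g); w=np.stack([.67-r/S,Y0-cc/S],-1); w=w[np.hypot(*(w-[.548,-.053]).T)<.035]
    R=cv2.minAreaRect((w*1e3).astype(np.float32)); print("guide",w.mean(0).round(4),R)
    e=np.array(R[0])/1e3-c; print("dir",np.degrees(np.arctan2(e[1],e[0])),np.hypot(*e))
if __name__=="__main__": see()
E
python3 see.py
```

```text
wrist [0.5659 0.0406] 0.00126 334 {0.044: [(np.float64(188.5), 18.5), (np.float64(10.0), 22.5)], 0.056: [(np.float64(10.2), 19.0), (np.float64(110.0), 18.5), (np.float64(270.0), 18.5)]}
plate 216 [ 0.5379 -0.1162  0.0486] [ 0.556 -0.111  0.052]
pegtop 100 [0.5214 0.0337 0.0584]
guide [ 0.5488 -0.0513] ((548.4721069335938, -55.351627349853516), (65.38931274414062, 40.79621887207031), 80.34010314941406)
dir -100.26962407456502 0.09754412450904706
top [0.5653 0.0301] 0.00418 37 {0.044: [(np.float64(87.5), 23.5)], 0.056: [(np.float64(53.2), 12.0), (np.float64(122.5), 12.5)]}
pegtop 0 0
guide [ 0.5482 -0.0495] ((547.9999389648438, -47.499996185302734), (68.99998474121094, 58.99999237060547), 0.0)
dir -102.5301213118848 0.07951728661643927
```

View pics/o_wrist.png

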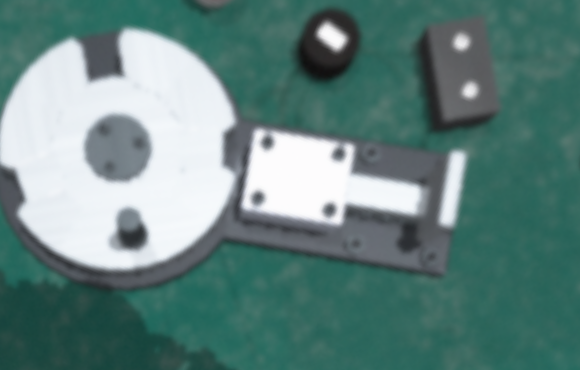

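Wrist fit: centre (0.566, 0.041). The slot is at 10.1° and the notches at 110° and 270°, which is consistent with the 100° spacing. The peg is at about 189°, the bar line at −100°, and the plate sits about 39 mm out, within the stated range. I'll turn the disc clockwise by about 110° and stop a little short to check.

```bash
cat >> h.py <<'E'
from scipy.spatial.transform import Rotation as Ro
C=np.array([.5659,.0406]); PHI=-100.1
def er(a): a=np.radians(a); return np.array([np.cos(a),np.sin(a)])
def et(a): return er(a+90)
def quat(a):  # tool y at world angle a, z down
    y=np.r_[er(a),0]; z=np.array([0,0,-1.]); return Ro.from_matrix(np.stack([np.cross(y,z),y,z],1)).as_quat()
def push(a,off,z=.046,flip=0): p=C+.044*er(a)+off*et(a); return np.r_[p,z],quat(a+flip)
E
python3 - <<'E'
from h import *
for flip in(0,180,90,-90):
    r=[]
    for a in(190,160,130,100,80):
        s=robot.solve_ik(*push(a,.017,flip=flip)); r.append(None if s is None else np.round(s,2).tolist())
    print(flip,r)
E
```

```text
0 [[0.5, 0.51, -0.76, 1.99, 0.48, 0.82, 2.78], [-0.48, 0.44, 0.39, 2.03, -0.25, 0.72, 2.86], [-0.56, 0.46, 0.45, 2.01, -0.29, 0.73, 2.33], [-0.62, 0.5, 0.5, 1.97, -0.34, 0.76, 1.82], [-0.64, 0.53, 0.52, 1.93, -0.37, 0.78, 1.49]]
180 [[-0.62, 0.5, 0.63, 2.02, -0.43, 0.75, 0.45], [-0.72, 0.51, 0.71, 2.04, -0.48, 0.76, -0.06], [-0.81, 0.55, 0.77, 2.02, -0.54, 0.79, -0.58], [-0.88, 0.62, 0.86, 1.98, -0.64, 0.84, -1.06], [-0.91, 0.68, 0.92, 1.94, -0.71, 0.88, -1.36]]
90 [[-0.79, 0.59, 0.88, 2.03, -0.63, 0.82, -0.93], [-0.88, 0.62, 0.95, 2.04, -0.69, 0.84, -1.45], [-1.07, 0.89, 1.26, 2.02, -1.01, 1.06, -1.75], [0.37, 0.55, -0.76, 1.94, 0.5, 0.85, 2.66], [-0.49, 0.49, 0.33, 1.93, -0.22, 0.76, 2.93]]
-90 [[-0.54, 0.47, 0.54, 2.02, -0.35, 0.74, 1.95], [-0.6, 0.47, 0.55, 2.03, -0.36, 0.73, 1.39], [-0.65, 0.48, 0.56, 2.02, -0.37, 0.74, 0.84], [-0.71, 0.53, 0.62, 1.97, -0.43, 0.77, 0.34], [-0.75, 0.57, 0.68, 1.93, -0.49, 0.81, 0.03]]
```

Flip 180 stays comfortably within range all the way.

```bash
python3 - <<'E'
from h import *
F=180
robot.grip(0.0)
p,q=push(190,.032,.13,F); robot.goto(p,q)
robot.move_linear(push(190,.032,flip=F)[0],rate=.12)
print(robot.current_time(),robot.current_contact_force())
hit=robot.move_linear(push(190,.018,flip=F)[0],rate=.04); 
for a in range(182,86,-8):
    p,q=push(a,.017,flip=F); robot.move_linear(p,q,rate=.05)
print(a,robot.current_time(),robot.current_contact_force(),robot.current_ee_pos(),p)
# back off & look
p,q=push(a,.030,flip=F); robot.move_linear(p,rate=.1); p[2]=.14; robot.move_linear(p,rate=.2)
robot.goto([.50,-.02,.30],[.198,.980,0,0])
print(robot.current_time())
from see import see; see(("wrist",),"2"); print(robot.current_time())
E
```

```text
5.9 [ 0.96263562 -0.94084339  0.39378193]
94 9.9083 [0.94047038 0.02616512 0.85142347] [0.54610439 0.08306487 0.04608468] [0.54587213 0.08330696 0.046     ]
12.825
wrist [0.5659 0.0406] 0.00125 326 {0.044: [(np.float64(93.0), 20.5), (np.float64(274.8), 20.0)], 0.056: [(np.float64(15.0), 18.5), (np.float64(174.5), 18.5), (np.float64(274.8), 18.0)]}
plate 217 [ 0.5379 -0.1162  0.0487] [ 0.557 -0.111  0.052]
pegtop 115 [0.5606 0.0845 0.0574]
guide [ 0.5488 -0.0514] ((548.4459228515625, -55.32433319091797), (65.43079376220703, 40.77095031738281), 80.53767395019531)
dir -100.32857076341487 0.09752130090944665
12.875
```

View pics/o2_wrist.png

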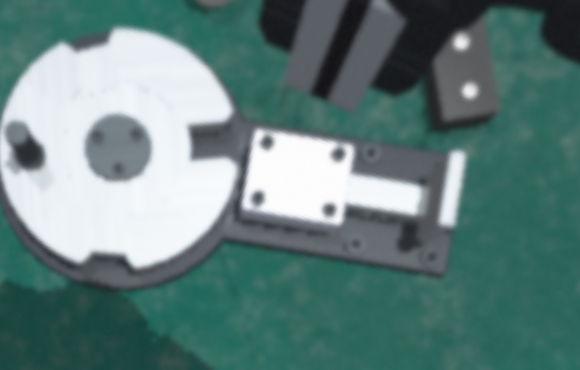

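The disc follows the command to within 0.8°. The slot is now at −85.2°, so I'll finish the turn and then push the bar.

```bash
python3 - <<'E'
from h import *
F=180
p,q=push(94.8,.030,.13,F); robot.goto(p,q)
robot.move_linear(push(94.8,.030,flip=F)[0],rate=.12)
robot.move_linear(push(94.8,.018,flip=F)[0],rate=.04)
for a in(89,84,79.2):
    p,q=push(a,.017,flip=F); robot.move_linear(p,q,rate=.04)
robot.hold(.3)
p,q=push(a,.030,flip=F); robot.move_linear(p,rate=.1); p[2]=.14; robot.move_linear(p,rate=.2)
robot.goto([.50,-.02,.30],[.198,.980,0,0])
from see import see; see(("wrist",),"3"); print(robot.current_time())
for f in(0,180,90,-90):   # bar approach
    print(f,[None if (s:=robot.solve_ik(np.r_[C+r*er(PHI),.03],quat(PHI+f))) is None else np.round(s,2) for r in(.195,.13)])
E
```

```text
wrist [0.5658 0.0405] 0.00126 320 {0.044: [(np.float64(79.2), 18.0), (np.float64(260.2), 21.0)], 0.056: [(np.float64(159.8), 19.0), (np.float64(260.5), 18.5), (np.float64(0.8), 19.0)]}
plate 214 [ 0.5378 -0.1162  0.0489] [ 0.557 -0.111  0.053]
pegtop 114 [0.5717 0.084  0.0572]
guide [ 0.5488 -0.0514] ((548.5270385742188, -55.33784484863281), (65.43079376220703, 40.77095031738281), 80.53767395019531)
dir -100.23137766449327 0.09735148235692978
20.5083
0 [array([-0.53,  0.75,  1.  ,  1.97, -0.82,  0.9 , -0.83]), array([-0.64,  0.74,  1.  ,  1.98, -0.82,  0.89, -0.95])]
180 [array([-0.3 ,  0.57,  0.64,  1.97, -0.49,  0.76,  2.03]), array([-0.4 ,  0.56,  0.62,  1.97, -0.47,  0.75,  1.9 ])]
90 [array([-0.34,  0.59,  0.7 ,  1.97, -0.54,  0.77,  0.5 ]), array([-0.47,  0.6 ,  0.72,  1.97, -0.56,  0.78,  0.4 ])]
-90 [array([ 0.79,  0.58, -0.76,  1.94,  0.54,  0.83,  2.71]), array([ 0.68,  0.58, -0.76,  1.94,  0.54,  0.83,  2.59])]
```

```bash
python3 - <<'E'
from h import *
q=quat(PHI+90); pt=lambda r,z=.032:np.r_[C+r*er(PHI),z]
robot.goto(pt(.198,.14),q); robot.move_linear(pt(.198),rate=.12)
s=robot.move_linear(pt(.14),rate=.04,f_stop=15)
r=lambda:(robot.current_ee_pos()[:2]-C)@er(PHI)
print(s,r(),robot.current_contact_force())
if not s: s=robot.move_linear(pt(.129),rate=.02,f_stop=12); print(s,r(),robot.current_contact_force())
robot.hold(.3)
print(r(),robot.current_contact_force())
robot.move_linear(pt(r()+.04),rate=.1); robot.move_linear(pt(r(),.14),rate=.2)
robot.goto([.50,-.02,.30],[.198,.980,0,0])
from see import see; see(("wrist",),"4"); print(robot.current_time())
E
```

```text
False 0.13990482716903102 [ 0.02603814 -0.59835952  0.11544557]
False 0.1340849899429449 [ -1.79808733 -10.73363396  -0.88335268]
0.13405108099466528 [-1.3308441  -9.96932235 -1.29696131]
wrist [0.5658 0.0405] 0.00125 323 {0.044: [(np.float64(79.5), 18.5)], 0.056: [(np.float64(159.8), 19.0), (np.float64(0.5), 18.5)]}
plate 187 [ 0.5452 -0.0759  0.0493] [ 0.564 -0.071  0.053]
pegtop 115 [0.5717 0.084  0.0575]
guide [ 0.5499 -0.0501] ((549.3500366210938, -51.694007873535156), (66.87470245361328, 43.39958190917969), 84.85723114013672)
dir -100.13856470100673 0.0936916122236853
27.1667
```

View pics/o4_wrist.png

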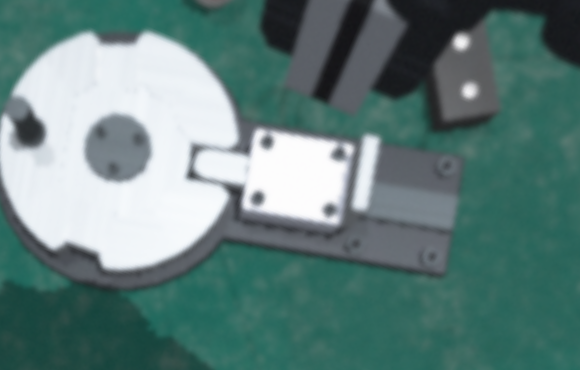

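The plate rests against the guide end. It was pressed home with about 10 N, and its rear face is about 124 mm from the axis. The nose lies in the deep slot, and the arm is clear.

```bash
python3 -c "
from rig import order
print(order.close_job())"
```

```text
the job is handed in; nothing more can be done
None
```

The index head is locked and the job handed in at about 27 s of the 61 s: the last picture shows the bar home in the deep slot, its plate against the guide end; the arm is clear, and I never pushed near the four loose things. No verdict was returned.

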